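Open the double-latched model case

ROBOT

A 6-joint arm with a two-finger parallel gripper is mounted at the origin on the work surface. World frame = base frame: x ahead of the robot, y to its left, z up, the work surface at z = 0. Lengths are in m, angles in rad, forces in N, time in s.
With the tool pointing down it reaches from about 0.25 to 0.725 m from the base axis. Payload 9.7 kg.
Tool frame: the origin (TCP) lies on the centre line of the jaws, within the pads' length; the fingertips stand 25 mm ahead of it and the grasp point (between the pads) lies 6 mm ahead of it; z points along the fingers, y is the line along which they close (so a half turn about z gives the same grasp; the last joint's range is limited). The gripper opens to 85 mm and grips with 20 to 120 N. Pads are 22 mm wide; open, the fingers measure 114 mm over their backs; the gripper's body (76 mm by 85 mm) begins 54 mm behind the grasp point. The pads swing forward as they close: fully open they stand 13 mm farther back than shut.
Start: joints at [1.287, 0.087, 0.176, 1.66, 0, 1.571], TCP at [0.154, 0.528, 0.256] pointing down, gripper open.
Joint ranges: [-3.13, 3.13], [-0.85, 1.81], [-1.15, 1.24], [-2.2, 2.28], [-1.44, 1.52], [-3.14, 3.14]. Speed limits (rad/s): [2.22, 2.22, 2.57, 3.14, 3.14, 3.14].

INTERFACE

Orientations are given as a 3x3 rotation matrix whose columns are the frame's x, y, z axes.
In Python, from bench import ctrl gives the robot as it stands. The module is installed in compiled form; this text tells all that it offers.
- The arm moves only by the shell command python3 -m handwheel 'ROWS'. ROWS is JSON, a list of rows, each a list of 3 entries, a list of its own where there are three numbers: the opening in per cent of the stroke, from 0 (shut) to 100 (fully open), then the shift along the tool's x, y, z as a fraction of full scale, then the turn, a rotation vector about the tool's x, y, z as a fraction of full scale. In form: [[jaw, [x, y, z], [ax, ay, az]], ...]. A call has 1 to 5 rows; each row is the pose to reach, as a shift and turn from the pose commanded when the call began, along the tool's axes at that moment, turning the shorter way round; what a row does not reach only later rows make up. Full scale, the value 1, is 800 mm for a shift and 180 degrees for a turn. A row lasts 1/12 s, in which the tool goes at most 41.7 mm and 7.16 degrees, less where a joint would pass 70% of its speed; a pose out of reach is approached as far as the arm can. A call with a number of a shift or a turn outside -1 to 1 is refused whole. A call with a gripper value outside its range is refused whole. The fingers move at their own pace and stop on an object; the grip force is fixed at half the most. Time passes only in rows, so rows that repeat a pose let the fingers close. It gives the time, the measured TCP pose, the force, the opening and the grip force at its end, in the units of the state.
- ctrl.sense(): the state, without advancing time (a new reading comes with each control period).
- ctrl.get_image(name): name is "side" or "top"; returns (picture, depth): 400x640x3 uint8, red, green, blue; 400x640 float32, m along the optical axis (not along the pixel's ray), 0 where there is no reading.
- ctrl.camera_params(name): a dict with "fx", "fy", "cx", "cy" (pixels), "D" ([k1, k2, p1, p2, k3] as OpenCV has them; the pictures are not rectified), "R" (3x3) and "t" (3): a world point X has camera coordinates R X + t. Camera axes: x right, y down, z forward; pixel columns grow to the right and rows downward; lengths in m; the calibration is good to about 2 mm. A picture is of the moment at which its call begins. camera_params takes no time and is no camera call.
- ctrl.finish_job(): hands the job in; it is judged then, once.
The state is a dict: "time": time; "joint_pos": joint angles; "joint_velocities": joint speeds; "effort": joint torques, N m; "tool_pos": TCP position; "tcp_rot": TCP orientation; "contact_force": force on the tool from outside, world axes, zero at the start; "torque": the same for the moment, N m; "width": finger opening in m; "finger_force": force on a finger pad.
Only numpy, scipy, OpenCV 4.12 (cv2) and the standard library are available. Lean on these libraries where they do the work, as an engineer would, in place of code of your own. Each camera call takes 0.05 s, during which the arm holds its last target. There are 200 camera calls.

TASK

Open the model-maker's carrying case gently: swing the side latch right off the lid, lift the lid by its handle until it rests a little open just under its safety catch, and let it stand there. Then reach in under the lid's raised front edge, feel for the hidden catch tab, push it softly to the left until it stops, and raise the lid to stand open at about 55 degrees, leaving everything else on the table alone. Never wrench the lid against a latch or force the tab.

Things in the scene. Friction and masses are not known exactly. Their poses are not given: they have to be found in the camera images.
- case: Plywood carrying case fixed to the table, 200 deep (x) by 320 wide (y) by 100 tall to its rim, with model houses inside. Origin: centre of the underside; x points from the front to the hinged back, y to the left as seen from the front, z up. The front, 100 mm before the origin, faces roughly to the robot.
- lid (a joint): Lid angle, 0 shut, grows as it opens, at most 1.3 rad. Friction hinge (about 1.0 N m, lid 0.5 kg): it stays where it is left; lifting takes about 9 N at the handle, 2 N downwards can close it. Latched, it moves under 0.01 rad; with the side latch off it rises to about 0.33 rad and is stopped there by the hidden catch. 0.28 to 0.32 rad is a good height for reaching the catch.
- lid_hinge (a point): Middle of the hinge line, low behind the back wall (case x +106, y 0, z 30 mm), along the case's y. The shut lid's 6 mm plate lies on the rim at z 100 mm and runs 232 mm from above this line to the front, overhanging the front wall by 26 mm. The lid swings back as it rises. More than 25 N between the lid and the side latch or the hidden catch strains it.
- lid_handle (a point): Middle of the lid's handle: a round steel bar 12 mm thick, 100 mm long along the case's y, on two end posts; its middle line is 38 mm above the lid's top face. With the lid shut at case x -65, y +30, z 144 mm, so 171 mm before and 114 mm above the hinge line. The bar can turn between the fingers as the lid opens.
- skirt_edge (a point): Middle of the lower outer edge of the lid's front skirt, a 3 mm plate that hangs 34 mm down from the lid along its whole width (at case x -126, z 66 mm with the lid shut), hiding a 23 mm deep space before the front wall, closed at its ends. At lid angle 0.30 it is 33 mm above the rim and 5 mm before the wall.
- latch (a joint): Angle of the side latch, a steel bar 7 mm thick, 14 mm wide, on an upright pivot at case x -75, y -177, z 108 mm by the right wall. At 0 it points to the case's left (+y), its end over the lid's edge. It turns clockwise seen from above, its end going towards case +x, up to 1.6 rad; fully off the lid from 1.3. Friction about 2 N at the knob; stays where left.
- latch_knob (a point): Point on the axis of the latch's upright round knob (15 mm diameter, 36 mm tall), 5 mm below its top, 40 mm from the latch's pivot; at about z 139 mm. The knob can be pushed, or held from above, and turns between the fingers.
- catch: Guide of the hidden catch, fixed; origin: middle of the front wall's outer top edge (case x -100, y 0, z 100 mm), axes as the case. Its steel tab sticks out 21 mm before the wall, is 10 mm wide along y, and spans 8 to 30 mm below the rim. Its middle lies anywhere from y -35 to +65 mm: not measured, it must be felt. Shut fingers tilted forwards 15 to 45 degrees reach it under the raised skirt.
- catch_rest (a point): Same point as the origin of catch. How the tab moves: pushed to the left (+y) it slides 16 mm that way and 8 mm inwards (+x) along a slanting slot, against a drag of 5 to 12 N at the finger, then meets a hard stop, and stays where it is left. The lid is free only from about 12 mm of sideways travel. More than 25 N bends the tab.
- tower_model: White model tower, 60 by 50 mm, 90 mm tall, standing left of the case. Origin at its underside. Leave alone.
- terrace_model: White model terrace, 105 by 45 mm, 50 mm tall, right of the case. Origin at its underside. Leave alone.
- shed_model: White model block, 50 by 35 by 25 mm, left of the case. Origin at its underside. Leave alone.
- scale_rule: White scale rule, 30 by 200 by 5 mm, flat left of the case. Origin at its underside. Leave alone.
- set_square: Black set square, about 90 by 140 mm, 4 mm thick, flat left of the case. Origin at its underside. Leave alone.
- craft_knife: Craft knife, 135 mm long, right of the case. Origin at its underside. Leave alone.

How it is judged:
On the way, in this order (a step that is already met when the one before it is completed fails the run):
1. the side latch is swung off the lid (value of joint latch above 1.25 rad), for 0.1 s.
2. the lid is lifted a little, under its safety catch, and let go there (value of joint lid between 0.2 and 0.4 rad and contact force between the fingers and lid below 0.1 N), for 0.2 s.
3. the lid is free of the safety catch (value of joint lid above 0.5 rad), for 0.1 s.
At the end, for the whole second after the job is handed in: The lid stands open by itself at 0.85 to 1.25 rad (49 to 72 degrees), at rest (value of joint lid between 0.85 and 1.25 rad and velocity of joint lid between -0.05 and 0.05 rad/s); the robot touches nothing.
It fails at once if the hidden catch tab is pushed with more than 25 N (contact force between the fingers and catch above 25 N).
It fails at once if the lid is wrenched against the safety catch with more than 25 N (contact force between lid and catch above 25 N).
It fails at once if the lid is wrenched against the side latch with more than 25 N (contact force between lid and latch above 25 N).
It fails at once if the lid is flung open or slammed faster than 2.5 rad/s (velocity of joint lid above 2.5 rad/s or velocity of joint lid below -2.5 rad/s).
It fails at once if a model house, rule, set square or knife is shifted by more than 30 mm (distance of any of tower_model, terrace_model, shed_model, scale_rule, set_square, craft_knife from where it was at the start of the episode above 0.03 m).
It also fails if it takes over 72 s, if anything falls off the work surface, if the arm or the gripper's body presses on something with over 40 N, if the wrist force passes 120 N, or if a joint passes its speed limit or range.

## Working session

There is one attempt and no reset: what is moved stays moved. The work goes in short steps, Python scripts to look and compute and a shell command to move; the robot and the scene stay as the last step left them, time stands still between calls to the robot, and variables do not carry over. Pictures are saved under pics/ and viewed, at most 10 in all, crops included, and the job is handed in when it is done.

```bash
mkdir -p pics; python3 - <<'E'
from bench import ctrl
import numpy as np, cv2
for n in ("top","side"):
    im,d=ctrl.get_image(n); p=ctrl.camera_params(n)
    cv2.imwrite(f"pics/{n}0.png",im[:,:,::-1]); np.savez(f"{n}0.npz",im=im,d=d)
    R=np.array(p["R"]);t=np.array(p["t"]); print(n,p["fx"],p["fy"],p["cx"],p["cy"],p["D"],"\n",R,-R.T@t)
s=ctrl.sense(); print(s)
E
```

```text
top 463.1308755928389 463.1308755928389 320.4870787472727 196.41353141995322 [0.00538892 0.         0.         0.         0.        ] 
 [[-0.01933194 -0.99980335  0.00442097]
 [-0.99695898  0.01894269 -0.07559083]
 [ 0.07549222 -0.00586884 -0.99712912]] [0.50216969 0.0684648  1.25702694]
side 368.3866263962234 368.3866263962234 322.6171889006233 201.98931584602508 [-0.06778554  0.          0.          0.          0.        ] 
 [[ 0.70729378 -0.70683795 -0.01075276]
 [-0.54072951 -0.53115522 -0.65229268]
 [ 0.45535383  0.46717689 -0.75789092]] [ 0.12724346 -0.42246164  0.89726502]
{'time': 0.1, 'joint_pos': array([ 1.28700475e+00,  8.74145233e-02,  1.75183325e-01,  1.65981871e+00,
       -6.95392169e-06,  1.57081330e+00]), 'joint_velocities': array([ 0.00059289, -0.00083482,  0.00058552, -0.00159236,  0.00136746,
        0.00169819]), 'effort': array([-4.55674744e-04, -5.21559227e+01,  4.65653586e+01,  1.59206934e-02,
        3.87457089e-05, -5.28463033e-06]), 'tool_pos': array([0.15394662, 0.52781548, 0.25563334]), 'tcp_rot': array([[-9.59995957e-01,  2.80013651e-01, -3.44324875e-04],
       [ 2.80013863e-01,  9.59995200e-01, -1.20538918e-03],
       [-6.97519917e-06, -1.25358448e-03, -9.99999214e-01]]), 'contact_force': array([-0.42281263,  0.21502074,  0.2917891 ]), 'torque': array([ 0.03395244, -0.04085029,  0.05336285]), 'finger_force': 0.0, 'width': 0.08499557580091827}
```

View pics/top0.png

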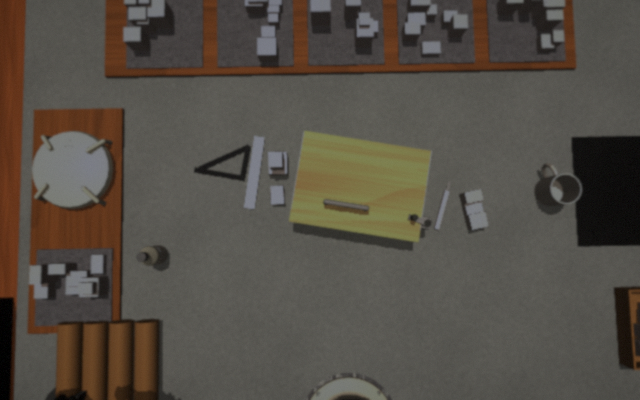

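View pics/side0.png

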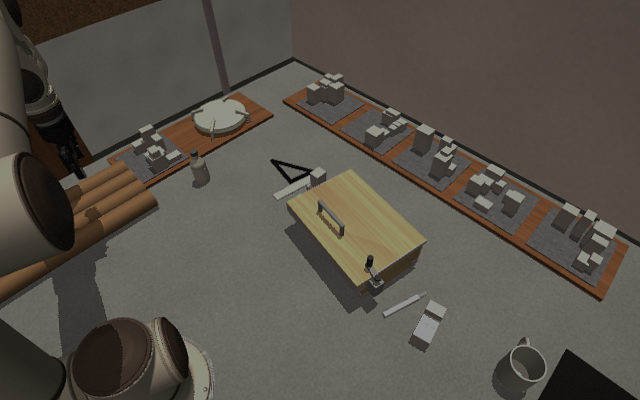

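The top view shows the lid with corners at about (304,131), (431,150), (418,242) and (290,221). The handle runs (324,203)-(368,209) and the dark latch knob is near (413,217). In the side view the knob is at about (370,262).

```bash
cat > h.py <<'E'
from bench import ctrl
import numpy as np, cv2, json
def ray(n,uv):
    p=ctrl.camera_params(n);K=np.array([[p["fx"],0,p["cx"]],[0,p["fy"],p["cy"]],[0,0,1]])
    q=cv2.undistortPoints(np.array(uv,float).reshape(-1,1,2),K,np.array(p["D"])).reshape(-1,2)
    R=np.array(p["R"]);t=np.array(p["t"])
    return -R.T@t, np.c_[q,np.ones(len(q))], R
def onplane(n,uv,z):
    c,q,R=ray(n,uv); d=q@R; return c+d*((z-c[2])/d[:,2])[:,None]
def withdepth(n,uv,dep):
    c,q,R=ray(n,uv); return c+(q*np.asarray(dep)[:,None])@R
def proj(n,X):
    p=ctrl.camera_params(n);K=np.array([[p["fx"],0,p["cx"]],[0,p["fy"],p["cy"]],[0,0,1]])
    R=np.array(p["R"]);t=np.array(p["t"])
    return cv2.projectPoints(np.array(X,float).reshape(-1,3),cv2.Rodrigues(R)[0],t,K,np.array(p["D"]))[0].reshape(-1,2)
E
python3 - <<'E'
from h import *
f=np.load("top0.npz");im,d=f["im"],f["d"]
v,u=np.mgrid[0:400,0:640]
P=withdepth("top",np.c_[u.ravel(),v.ravel()],d.ravel())
box=((u>270)&(u<445)&(v>115)&(v<260)).ravel()
m=box&(abs(P[:,2]-.106)<.012)&(P[:,2]>0)
mm=m.reshape(400,640).astype(np.uint8); mm=cv2.morphologyEx(mm,cv2.MORPH_OPEN,np.ones((5,5)));mm=cv2.morphologyEx(mm,cv2.MORPH_CLOSE,np.ones((15,15)))
print(mm.sum(),np.median(P[mm.ravel()>0,2]))
c=max(cv2.findContours(mm,0,2)[0],key=cv2.contourArea)
uv=c.reshape(-1,2); X=onplane("top",uv,.106)
r=cv2.minAreaRect((X[:,:2]*1000).astype(np.float32)); print(r)
h=box&(P[:,2]>.125)
for i in np.where(h)[0][::6]: print(u.ravel()[i],v.ravel()[i],P[i].round(3))
E
```

```text
12054 0.10418340548832028
((613.8460083007812, -41.74476623535156), (333.73583984375, 231.64512634277344), 79.76931762695312)
439 119 [0.502 0.068 1.257]
375 123 [0.502 0.068 1.257]
424 126 [0.502 0.068 1.257]
294 135 [0.502 0.068 1.257]
310 150 [0.502 0.068 1.257]
323 159 [0.502 0.068 1.257]
411 178 [0.502 0.068 1.257]
327 199 [0.58  0.046 0.145]
328 200 [0.577 0.044 0.151]
306 201 [0.502 0.068 1.257]
328 201 [0.575 0.044 0.145]
334 201 [0.575 0.03  0.146]
340 201 [0.574 0.015 0.144]
328 202 [0.572 0.044 0.148]
334 202 [0.572 0.03  0.149]
340 202 [0.572 0.015 0.145]
346 202 [0.572 0.001 0.144]
329 203 [0.57  0.042 0.15 ]
335 203 [0.569 0.028 0.152]
341 203 [0.57  0.013 0.144]
347 203 [ 0.569 -0.002  0.142]
367 203 [0.502 0.068 1.257]
333 204 [0.567 0.032 0.147]
339 204 [0.567 0.018 0.148]
345 204 [0.567 0.004 0.148]
351 204 [ 0.567 -0.011  0.146]
357 204 [ 0.566 -0.025  0.146]
338 205 [0.565 0.02  0.142]
344 205 [0.564 0.006 0.147]
350 205 [ 0.564 -0.009  0.145]
356 205 [ 0.564 -0.023  0.144]
362 205 [ 0.564 -0.037  0.149]
343 206 [0.562 0.008 0.143]
349 206 [ 0.562 -0.006  0.149]
355 206 [ 0.562 -0.021  0.146]
361 206 [ 0.561 -0.035  0.149]
367 206 [ 0.561 -0.049  0.148]
351 207 [ 0.559 -0.011  0.146]
357 207 [ 0.559 -0.025  0.15 ]
363 207 [ 0.559 -0.039  0.149]
330 208 [0.502 0.068 1.257]
358 208 [ 0.557 -0.028  0.147]
364 208 [ 0.556 -0.042  0.149]
360 209 [ 0.554 -0.032  0.146]
366 209 [ 0.554 -0.047  0.147]
330 211 [0.502 0.068 1.257]
399 215 [0.502 0.068 1.257]
416 215 [ 0.537 -0.166  0.147]
414 216 [ 0.535 -0.161  0.151]
369 217 [0.502 0.068 1.257]
416 217 [ 0.532 -0.165  0.152]
415 218 [ 0.53  -0.163  0.148]
412 219 [ 0.528 -0.158  0.14 ]
348 220 [0.502 0.068 1.257]
444 220 [0.502 0.068 1.257]
288 231 [0.502 0.068 1.257]
299 239 [0.502 0.068 1.257]
314 255 [0.502 0.068 1.257]
```

```bash
cat >> h.py <<'E'
from scipy.spatial.transform import Rotation as Ro, Slerp
A=np.radians(-10.5); O=np.array([.6237,-.0425,0])
CX=np.array([np.cos(A),np.sin(A),0]);CY=np.array([-np.sin(A),np.cos(A),0]);CZ=np.array([0,0,1.])
def case(x,y,z): return O+(x*CX+y*CY+z*CZ)/1000
Rdown=np.c_[CY,CX,-CZ]
def rows(p,R,n=1,p0=None,R0=None):
    s=ctrl.sense()
    p0=s["tool_pos"] if p0 is None else p0; R0=s["tcp_rot"] if R0 is None else R0
    sl=Slerp([0,1],Ro.from_matrix([R0,R])); pa,Ra=p0,np.array(R0)
    for k in range(1,n+1):
        pb=p0+(np.array(p)-p0)*k/n; Rb=sl(k/n).as_matrix()
        print((Ra.T@(pb-pa)/.8).round(4).tolist(),(Ro.from_matrix(Ra.T@Rb).as_rotvec()/np.pi).round(4).tolist())
        pa,Ra=pb,Rb
    return pa,Ra
def st():
    s=ctrl.sense(); d=(s["tool_pos"]-O)
    print("t",round(s["time"],2),"p",s["tool_pos"].round(4),"case",(np.array([d@CX,d@CY,d[2]])*1000).round(1),"F",s["contact_force"].round(1),"Fcase",np.round([s["contact_force"]@CX,s["contact_force"]@CY],1),"w",round(s["width"],4),"ff",round(s["finger_force"],1)); return s
E
python3 - <<'E'
from h import *
pts=[case(-75,-137,144),case(-75+40*np.sin(.15),-177+40*np.cos(.15),144),case(-65,30,150),case(-65,80,150),case(-65,-20,150),case(-126,160,106),case(-126,-160,106),case(106,-160,106),case(106,160,106)]
out=[]
for n,u0,v0,w,hh in (("top",275,120,170,130),("side",280,160,170,130)):
    im=cv2.resize(np.load(n+"0.npz")["im"][v0:v0+hh,u0:u0+w],None,fx=4,fy=4,interpolation=cv2.INTER_CUBIC)[:,:,::-1].copy()
    for i,q in enumerate(proj(n,pts)):
        cv2.circle(im,tuple(int(a) for a in ((q-[u0,v0])*4+2)),3,(0,0,255) if i!=1 else (255,0,0),1)
    out.append(cv2.resize(im,(400,306),interpolation=cv2.INTER_AREA) if 0 else im[:, :])
cv2.imwrite("pics/ov.png",cv2.resize(np.hstack(out),(800,306),interpolation=cv2.INTER_AREA))
rows(case(-72,-137,200),Rdown,4)
E
```

```text
[-0.1727, -0.1748, 0.0176] [-0.0001, 0.0001, 0.117]
[-0.224, -0.1011, 0.0175] [-0.0001, 0.0001, 0.117]
[-0.2454, -0.0138, 0.0175] [-0.0001, 0.0001, 0.117]
[-0.234, 0.0753, 0.0174] [-0.0001, 0.0001, 0.117]
```

View pics/ov.png

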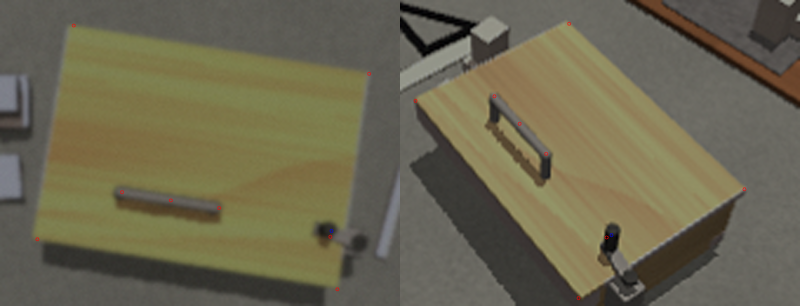

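The overlay fits: all four lid corners, the handle ends and its middle lie on the image features. The knob top sits near the blue marker, at a latch angle of about 0.15-0.2. Now I'll move above the knob.

```bash
H="python3 -m handwheel"
$H '[[60,[-0.173,-0.175,0.017],[0,0,0.117]],[60,[-0.173,-0.175,0.017],[0,0,0.117]],[60,[-0.173,-0.175,0.017],[0,0,0.117]],[60,[-0.173,-0.175,0.017],[0,0,0.117]],[60,[-0.173,-0.175,0.017],[0,0,0.117]]]'
$H '[[60,[-0.224,-0.101,0.017],[0,0,0.117]],[60,[-0.224,-0.101,0.017],[0,0,0.117]],[60,[-0.224,-0.101,0.017],[0,0,0.117]],[60,[-0.224,-0.101,0.017],[0,0,0.117]],[60,[-0.224,-0.101,0.017],[0,0,0.117]]]'
$H '[[60,[-0.245,-0.014,0.017],[0,0,0.117]],[60,[-0.245,-0.014,0.017],[0,0,0.117]],[60,[-0.245,-0.014,0.017],[0,0,0.117]],[60,[-0.245,-0.014,0.017],[0,0,0.117]],[60,[-0.245,-0.014,0.017],[0,0,0.117]]]'
$H '[[60,[-0.234,0.075,0.017],[0,0,0.117]],[60,[-0.234,0.075,0.017],[0,0,0.117]],[60,[-0.234,0.075,0.017],[0,0,0.117]],[60,[-0.234,0.075,0.017],[0,0,0.117]],[60,[-0.234,0.075,0.017],[0,0,0.117]]]'
python3 -c "
from h import *
s=st(); print(s['tcp_rot'].round(3)); rows(case(-69,-137.5,144),Rdown)"
```

```text
time: 0.52
tool_pos: [0.2482, 0.3523, 0.2422]
tcp_rot: [[-0.795, 0.607, -0.0], [0.607, 0.795, -0.001], [-0.0, -0.001, -1.0]]
contact_force: [0.3, -0.7, -0.4]
width: 0.0513
finger_force: 0.0
time: 0.93
tool_pos: [0.3417, 0.1793, 0.2288]
tcp_rot: [[-0.523, 0.852, 0.0], [0.852, 0.523, -0.0], [-0.0, -0.0, -1.0]]
contact_force: [0.6, 0.5, 0.6]
width: 0.0513
finger_force: 0.0
time: 1.35
tool_pos: [0.4351, 0.0063, 0.215]
tcp_rot: [[-0.181, 0.983, -0.0], [0.983, 0.181, -0.0], [-0.0, -0.0, -1.0]]
contact_force: [0.5, 1.1, 0.8]
width: 0.0511
finger_force: 0.0
time: 1.77
tool_pos: [0.5284, -0.1668, 0.2008]
tcp_rot: [[0.184, 0.983, -0.001], [0.983, -0.184, -0.0], [-0.0, -0.001, -1.0]]
contact_force: [0.5, 1.2, 0.6]
width: 0.0511
finger_force: 0.0
t 1.77 p [ 0.5284 -0.1668  0.2008] case [ -71.  -139.6  200.8] F [0.5 1.2 0.6] Fcase [0.3 1.3] w 0.0511 ff 0.0
[[ 0.184  0.983 -0.001]
 [ 0.983 -0.184 -0.   ]
 [-0.    -0.001 -1.   ]]
[0.0027, 0.0026, 0.071] [-0.0002, 0.0001, -0.0007]
```

```bash
H="python3 -m handwheel"
$H '[[60,[0.0027,0.0026,0.03],[0,0,0]],[60,[0.0027,0.0026,0.05],[0,0,0]],[60,[0.0027,0.0026,0.071],[0,0,0]],[60,[0.0027,0.0026,0.071],[0,0,0]],[0,[0.0027,0.0026,0.071],[0,0,0]]]'
$H '[[0,[0,0,0],[0,0,0]],[0,[0,0,0],[0,0,0]],[0,[0,0,0],[0,0,0]],[0,[0,0,0],[0,0,0]],[0,[0,0,0],[0,0,0]]]'
python3 -c "
from h import *
st()"
```

```text
time: 2.18
tool_pos: [0.5295, -0.1619, 0.1444]
tcp_rot: [[0.182, 0.983, -0.002], [0.983, -0.182, 0.001], [0.0, -0.002, -1.0]]
contact_force: [-0.3, 0.3, -0.2]
width: 0.0405
finger_force: 0.0
time: 2.6
tool_pos: [0.5309, -0.162, 0.1466]
tcp_rot: [[0.182, 0.983, 0.003], [0.983, -0.182, -0.0], [0.0, 0.003, -1.0]]
contact_force: [0.0, 3.0, 6.1]
width: 0.0129
finger_force: 58.5
t 2.6 p [ 0.5309 -0.162   0.1466] case [ -69.5 -134.4  146.6] F [0.  3.  6.1] Fcase [-0.5  3. ] w 0.0129 ff 58.5
```

```bash
H="python3 -m handwheel"
$H '[[0,[-0.0012,0.006,0],[0,0,0]],[0,[-0.0035,0.0125,0],[0,0,0]],[0,[-0.0065,0.0185,0],[0,0,0]],[0,[-0.0112,0.025,0],[0,0,0]],[0,[-0.0165,0.03,0],[0,0,0]]]'
$H '[[0,[-0.006,0.005,0],[0,0,0]],[0,[-0.012,0.0085,0],[0,0,0]],[0,[-0.0172,0.0105,0],[0,0,0]],[0,[-0.023,0.012,0],[0,0,0]],[0,[-0.029,0.0127,0],[0,0,0]]]'
python3 - <<'E'
from h import *
st()
im,d=ctrl.get_image("side"); cv2.imwrite("pics/l1.png",cv2.resize(im[160:300,290:470,::-1],None,fx=4,fy=4))
E
```

```text
time: 3.02
tool_pos: [0.5509, -0.1789, 0.1463]
tcp_rot: [[0.182, 0.983, -0.001], [0.983, -0.182, 0.001], [0.001, -0.001, -1.0]]
contact_force: [-5.5, -12.1, 1.7]
width: 0.0132
finger_force: 59.0
time: 3.43
tool_pos: [0.5582, -0.2039, 0.1466]
tcp_rot: [[0.182, 0.983, 0.003], [0.983, -0.182, 0.0], [0.001, 0.003, -1.0]]
contact_force: [6.9, 11.4, 4.2]
width: 0.0132
finger_force: 59.6
t 3.43 p [ 0.5582 -0.2039  0.1466] case [ -35.  -170.7  146.6] F [ 6.9 11.4  4.2] Fcase [ 4.7 12.5] w 0.0132 ff 59.6
```

View pics/l1.png

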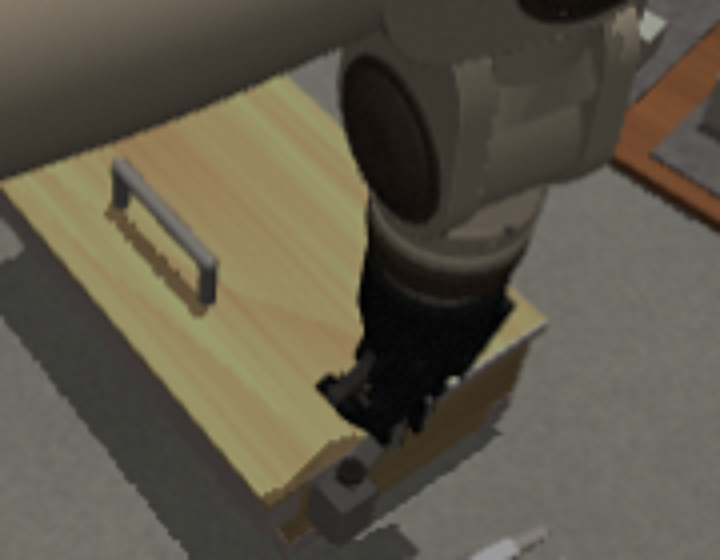

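The latch bar now points backwards along the right wall, with its pivot at crop (345,490) and the knob in the jaws. I'll release it and move over the handle.

```bash
H="python3 -m handwheel"
$H '[[50,[0,0,0],[0,0,0]],[50,[0,0,0],[0,0,0]],[50,[0,0,0],[0,0,0]],[50,[0,0,-0.035],[0,0,0]],[50,[0,0,-0.07],[0,0,0]]]' | tail -2
$H '[[50,[0.05,-0.0075,0],[0,0,0]],[50,[0.1,-0.015,0],[0,0,0]],[50,[0.15,-0.0225,0],[0,0,0]],[50,[0.2,-0.03,0],[0,0,0]],[50,[0.25,-0.0375,0],[0,0,0]]]' |tail -2
python3 - <<'E'
from h import *
s=st()
im,d=ctrl.get_image("side"); cv2.imwrite("pics/l2.png",cv2.resize(im[160:300,290:470,::-1],None,fx=4,fy=4))
rows(case(-65,30,150),Rdown)
E
```

```text
width: 0.0424
finger_force: 0.0
width: 0.0427
finger_force: 0.0
t 4.32 p [ 5.636e-01 -4.000e-04  2.011e-01] case [-66.8  30.5 201.1] F [ 0.8 -0.1 -1.2] Fcase [0.8 0.1] w 0.0427 ff 0.0
[-0.0082, 0.0035, 0.0638] [-0.0002, -0.0007, 0.0012]
```

View pics/l2.png

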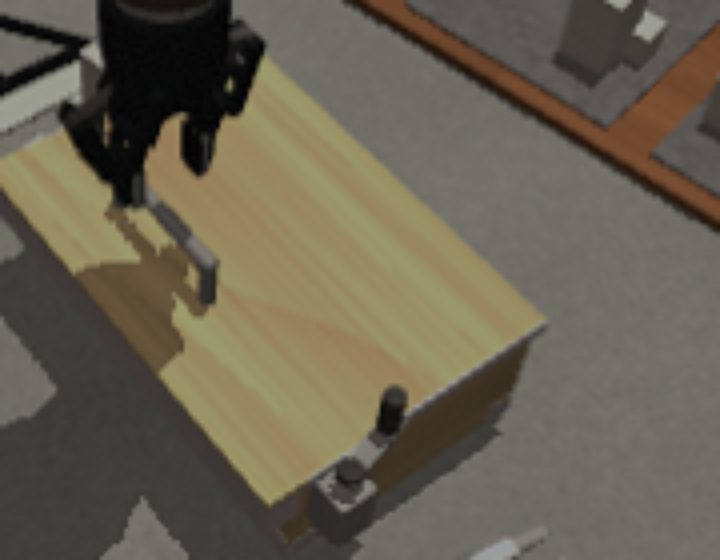

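```bash
H="python3 -m handwheel"
python3 - <<'E'
from h import *
k=onplane("side",[[290+393/4,160+396/4]],.144)[0]-case(-75,-177,144)
print("latch",np.arctan2(k@CX,k@CY),np.hypot(k@CX,k@CY)); st()
E
$H '[[50,[0,0.001,0.02],[0,0,0]],[50,[0,0.001,0.045],[0,0,0]],[50,[0,0.001,0.0635],[0,0,0]],[50,[0,0.001,0.0635],[0,0,0]],[50,[0,0.001,0.0635],[0,0,0]]]' | tail -6
python3 -c "
from h import *
st()"
```

```text
latch 1.248427626902304 0.045460603075616925
t 4.37 p [0.5637 0.0057 0.2011] case [-67.8  36.5 201.1] F [0.5 5.3 0.2] Fcase [-0.5  5.3] w 0.0429 ff 0.0
time: 4.78
tool_pos: [0.5643, -0.0022, 0.1498]
tcp_rot: [[0.182, 0.983, -0.002], [0.983, -0.182, -0.0], [-0.001, -0.002, -1.0]]
contact_force: [-0.0, 0.3, 0.5]
width: 0.0426
finger_force: 0.0
t 4.78 p [ 0.5643 -0.0022  0.1498] case [-65.8  28.8 149.8] F [-0.   0.3  0.5] Fcase [-0.1  0.3] w 0.0426 ff 0.0
```

Latch reading about 1.25, which is marginal. I'll nudge the knob a little further with shut fingers to be sure.

```bash
H="python3 -m handwheel"
$H '[[50,[0,0,-0.04],[0,0,0]],[50,[0,0,-0.075],[0,0,0]],[0,[-0.05,0.01,-0.075],[0,0,0]],[0,[-0.1,0.02,-0.075],[0,0,0]],[0,[-0.14,0.03,-0.075],[0,0,0]]]' | tail -2
$H '[[0,[-0.04,0.007,0],[0,0,0]],[0,[-0.0685,0.01,0],[0,0,0]],[0,[-0.0685,0.01,0],[0,0,0]],[0,[-0.0685,0.01,0.04],[0,0,0]],[0,[-0.0685,0.01,0.075],[0,0,0]]]' |tail -2
$H '[[0,[0,0,0],[0,0,0]],[0,[-0.005,0,0],[0,0,0]],[0,[-0.01,0,0],[0,0,0]],[0,[-0.014,0,0],[0,0,0]],[0,[-0.018,0,0],[0,0,0]]]'
python3 -c "
from h import *
st()"
```

```text
width: 0.0071
finger_force: 0.0
width: -0.0002
finger_force: 0.0
time: 6.03
tool_pos: [0.5643, -0.1864, 0.1525]
tcp_rot: [[0.182, 0.983, 0.004], [0.983, -0.182, -0.0], [0.0, 0.004, -1.0]]
contact_force: [1.7, 2.4, 0.9]
width: -0.0
finger_force: 1.2
t 6.03 p [ 0.5643 -0.1864  0.1525] case [ -32.1 -152.3  152.5] F [1.7 2.4 0.9] Fcase [1.3 2.7] w -0.0 ff 1.2
```

```bash
H="python3 -m handwheel"
$H '[[0,[-0.002,0,0],[0,0,0]],[0,[-0.004,0,0],[0,0,0]],[0,[-0.006,0,0],[0,0,0]],[0,[-0.006,0,0],[0,0,0]],[0,[-0.006,0,0],[0,0,0]]]'
python3 -c "
from h import *
st()"
```

```text
time: 6.45
tool_pos: [0.5627, -0.1906, 0.1509]
tcp_rot: [[0.182, 0.983, 0.001], [0.983, -0.182, 0.001], [0.001, 0.001, -1.0]]
contact_force: [1.8, 4.1, 3.8]
width: -0.0001
finger_force: 2.3
t 6.45 p [ 0.5627 -0.1906  0.1509] case [ -33.  -156.7  150.9] F [1.8 4.1 3.8] Fcase [1.1 4.3] w -0.0001 ff 2.3
```

```bash
H="python3 -m handwheel"
$H '[[0,[0.008,0,0],[0,0,0]],[0,[0.015,0,-0.04],[0,0,0]],[0,[0.02,0,-0.075],[0,0,0]],[50,[0.06,-0.01,-0.075],[0,0,0]],[50,[0.1,-0.02,-0.075],[0,0,0]]]' | tail -2
$H '[[50,[0.05,-0.01,0],[0,0,0]],[50,[0.1,-0.02,0],[0,0,0]],[50,[0.133,-0.02,0],[0,0,0]],[50,[0.133,-0.02,0],[0,0,0]],[50,[0.133,-0.02,0],[0,0,0]]]' |tail -2
python3 -c "
from h import *
st()"
$H '[[50,[0,0,0.03],[0,0,0]],[50,[0,0,0.055],[0,0,0]],[50,[0,0,0.075],[0,0,0]],[50,[0,0,0.075],[0,0,0]],[0,[0,0,0.075],[0,0,0]]]' | tail -2
$H '[[0,[0,0,0],[0,0,0]],[0,[0,0,0],[0,0,0]],[0,[0,0,0],[0,0,0]],[0,[0,0,0],[0,0,0]],[0,[0,0,0],[0,0,0]]]'
python3 -c "
from h import *
st()"
```

```text
width: 0.0232
finger_force: 0.0
width: 0.0427
finger_force: 0.0
t 7.28 p [ 5.647e-01 -4.000e-04  2.100e-01] case [-65.7  30.6 210. ] F [-1.1  0.3  0.2] Fcase [-1.1  0.1] w 0.0427 ff 0.0
width: 0.032
finger_force: 0.0
time: 8.12
tool_pos: [0.5655, -0.0023, 0.1518]
tcp_rot: [[0.183, 0.983, 0.002], [0.983, -0.183, -0.001], [-0.001, 0.003, -1.0]]
contact_force: [0.4, -3.5, 6.9]
width: 0.0102
finger_force: 58.8
t 8.12 p [ 0.5655 -0.0023  0.1518] case [-64.5  28.9 151.8] F [ 0.4 -3.5  6.9] Fcase [ 1.  -3.4] w 0.0102 ff 58.8
```

```bash
H="python3 -m handwheel"
$H '[[0,[0,0.001,-0.0014],[0,0,0]],[0,[0,0.002,-0.003],[0,0,0]],[0,[0,0.0032,-0.0047],[0,0,0]],[0,[0,0.0044,-0.0064],[0,0,0]],[0,[0,0.0044,-0.0064],[0,0,0]]]'
python3 -c "
from h import *
st()"
```

```text
time: 8.53
tool_pos: [0.5672, -0.0026, 0.1543]
tcp_rot: [[0.182, 0.983, -0.004], [0.983, -0.182, -0.0], [-0.001, -0.004, -1.0]]
contact_force: [-5.3, -3.4, -4.3]
width: 0.0097
finger_force: 58.7
t 8.53 p [ 0.5672 -0.0026  0.1543] case [-62.8  28.9 154.3] F [-5.3 -3.4 -4.3] Fcase [-4.6 -4.4] w 0.0097 ff 58.7
```

```bash
H="python3 -m handwheel"
$H '[[0,[0,0.001,-0.0014],[0,0,0]],[0,[0,0.002,-0.003],[0,0,0]],[0,[0,0.0033,-0.0047],[0,0,0]],[0,[0,0.0045,-0.0062],[0,0,0]],[0,[0,0.0045,-0.0062],[0,0,0]]]'
python3 -c "
from h import *
st()"
```

```text
time: 8.95
tool_pos: [0.5705, -0.0032, 0.1591]
tcp_rot: [[0.182, 0.983, -0.005], [0.983, -0.182, -0.0], [-0.001, -0.005, -1.0]]
contact_force: [-6.2, -3.1, -3.8]
width: 0.0099
finger_force: 58.7
t 8.95 p [ 0.5705 -0.0032  0.1591] case [-59.5  28.9 159.1] F [-6.2 -3.1 -3.8] Fcase [-5.5 -4.2] w 0.0099 ff 58.7
```

```bash
H="python3 -m handwheel"
$H '[[0,[0,0.0045,-0.006],[0,0,0]],[0,[0,0.0095,-0.012],[0,0,0]],[0,[0,0.0145,-0.018],[0,0,0]],[0,[0,0.0195,-0.0235],[0,0,0]],[0,[0,0.0246,-0.0288],[0,0,0]]]' | tail -3
$H '[[0,[0,0.0046,-0.0045],[0,0,0]],[0,[0,0.0092,-0.0088],[0,0,0]],[0,[0,0.0145,-0.0135],[0,0,0]],[0,[0,0.0198,-0.0181],[0,0,0]],[0,[0,0.0198,-0.0181],[0,0,0]]]' | tail -3
python3 -c "
from h import *
st()"
```

```text
contact_force: [-9.5, -1.9, -2.2]
width: 0.0098
finger_force: 58.4
contact_force: [-9.9, -3.3, 5.4]
width: 0.0099
finger_force: 59.7
t 9.78 p [ 0.6056 -0.0095  0.198 ] case [-23.8  29.2 198. ] F [-9.9 -3.3  5.4] Fcase [-9.2 -5.1] w 0.0099 ff 59.7
```

```bash
H="python3 -m handwheel"
$H '[[50,[0,0,0],[0,0,0]],[50,[0,0,0],[0,0,0]],[50,[0,0,0],[0,0,0]],[50,[0,0,0],[0,0,0]],[50,[0,0,0],[0,0,0]]]' | tail -3
$H '[[50,[0,0,-0.02],[0,0,0]],[50,[0,0,-0.045],[0,0,0]],[50,[0,0,-0.075],[0,0,0]],[50,[0,0,-0.1],[0,0,0]],[50,[0,0,-0.1],[0,0,0]]]' | tail -3
python3 - <<'E'
from h import *
st()
im,d=ctrl.get_image("side"); np.savez("l3.npz",im=im,d=d)
def lid(th,x,y,z):
    a=x-106;b=z-30;c,s=np.cos(th),np.sin(th)
    return case(106+a*c+b*s,y,30-a*s+b*c)
out=im[140:310,270:460,::-1].copy(); out=cv2.resize(out,None,fx=4,fy=4)
for th,col in ((.25,(255,0,0)),(.3,(0,0,255)),(.33,(0,255,0))):
    for q in proj("side",[lid(th,-126,160,106),lid(th,-126,-160,106),lid(th,-65,30,150),lid(th,-126,-160,66)]):
        cv2.circle(out,tuple(int(a) for a in ((q-[270,140])*4+2)),3,col,1)
cv2.imwrite("pics/l3.png",out)
E
```

```text
contact_force: [1.1, 0.2, -0.4]
width: 0.0427
finger_force: 0.0
contact_force: [0.7, -0.1, 1.5]
width: 0.0426
finger_force: 0.0
t 10.62 p [ 0.6076 -0.0095  0.2824] case [-21.8  29.6 282.4] F [ 0.7 -0.1  1.5] Fcase [0.7 0.1] w 0.0426 ff 0.0
```

View pics/l3.png

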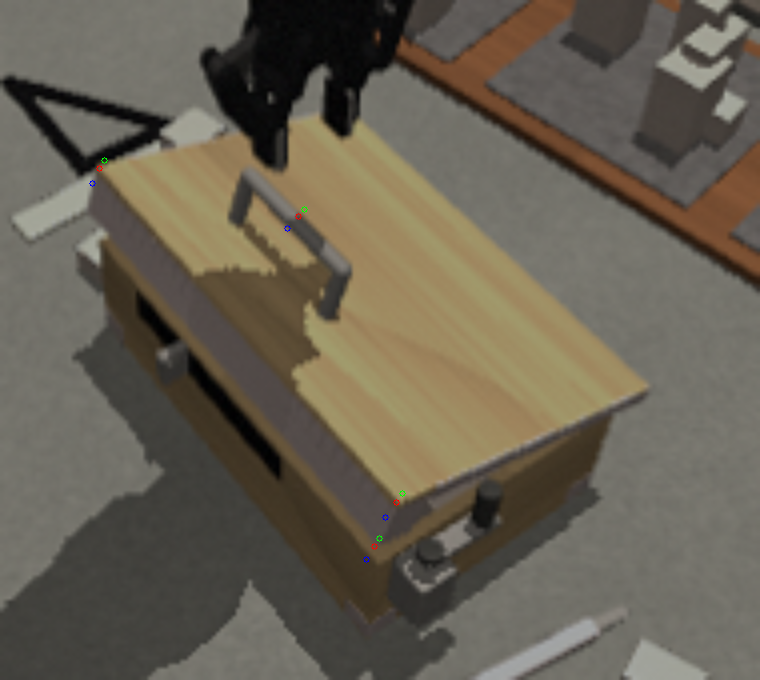

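The lid stands at about 0.30 rad, matching the red marks. In the front slot, crop (140,295)-(280,475), a grey tab tip shows near (175,358).

```bash
python3 - <<'E'
from h import *
uv=np.array([[270+c[0]/4,140+c[1]/4] for c in [(175,358),(160,355),(187,350),(140,310),(280,460)]])
f=np.load("l3.npz")["d"]
for z in (.081,.092):
    for X in onplane("side",uv,z): d=X-O; print(z,(np.array([d@CX,d@CY,d[2]])*1000).round(1))
for q,X in zip(uv,withdepth("side",uv,[f[int(round(v)),int(round(u))] for u,v in uv])): d=X-O; print((np.array([d@CX,d@CY,d[2]])*1000).round(1))
a=np.radians(40)
Rt=np.c_[CY,np.cos(a)*CX+np.sin(a)*CZ,np.sin(a)*CX-np.cos(a)*CZ]
p,R=rows(case(-170,15,240),Rt,2)
p,R=rows(case(-165,15,130),Rt,1,p,R)
p,R=rows(case(-130,15,97),Rt,1,p,R)
E
```

```text
0.081 [-104.8   51.8   81. ]
0.081 [-111.9   59.8   81. ]
0.081 [-94.3  52.7  81. ]
0.081 [-101.8  100.9   81. ]
0.081 [-94.4 -56.   81. ]
0.092 [-109.1   44.8   92. ]
0.092 [-116.    52.8   92. ]
0.092 [-98.6  45.8  92. ]
0.092 [-106.1   93.3   92. ]
0.092 [-98.8 -61.5  92. ]
[-107.3   47.6   87.5]
[-118.4   48.7   98.3]
[-99.8  43.8  95. ]
[-98.7 106.5  73. ]
[-98.2 -60.8  90.6]
[-0.0091, -0.0927, 0.0247] [-0.1105, -0.0001, -0.0]
[-0.0091, -0.0956, -0.0082] [-0.1105, -0.0001, -0.0]
[0.0, -0.0836, 0.1093] [-0.0, -0.0, -0.0]
[-0.0, 0.007, 0.0597] [-0.0, 0.0, 0.0]
```

The tab's middle is at about case y +48, so contact is expected at TCP y ≈ 32. I'll enter at y ≈ 12-15, to its right.

```bash
H="python3 -m handwheel"
$H '[[0,[-0.011,-0.0927,0.0247],[-0.11,0,0]],[0,[-0.011,-0.0927,0.0247],[-0.11,0,0]],[0,[-0.011,-0.0927,0.0247],[-0.11,0,0]],[0,[-0.011,-0.0927,0.0247],[-0.11,0,0]],[0,[-0.011,-0.0927,0.0247],[-0.11,0,0]]]' | tail -3
$H '[[0,[-0.011,-0.0956,-0.008],[-0.11,0,0]],[0,[-0.011,-0.0956,-0.008],[-0.11,0,0]],[0,[-0.011,-0.0956,-0.008],[-0.11,0,0]],[0,[-0.011,-0.0956,-0.008],[-0.11,0,0]],[0,[-0.011,-0.0956,-0.008],[-0.11,0,0]]]' | tail -3
$H '[[0,[0,-0.03,0.04],[0,0,0]],[0,[0,-0.06,0.08],[0,0,0]],[0,[0,-0.0836,0.1093],[0,0,0]],[0,[0,-0.0836,0.1093],[0,0,0]],[0,[0,-0.0836,0.1093],[0,0,0]]]' | tail -3
cat >> h.py <<'E'
a=np.radians(40)
Rt=np.c_[CY,np.cos(a)*CX+np.sin(a)*CZ,np.sin(a)*CX-np.cos(a)*CZ]
E
python3 -c "
from h import *
s=st(); print(s['tcp_rot'].round(3)); rows(case(-130,12,97),Rt)"
```

```text
contact_force: [-1.7, 0.0, -1.7]
width: -0.0001
finger_force: 0.0
contact_force: [-0.4, 0.4, -1.7]
width: -0.0001
finger_force: 0.0
contact_force: [-0.4, -0.2, 1.1]
width: 0.0001
finger_force: 0.0
t 11.92 p [ 0.4618 -0.0006  0.1274] case [-166.8   11.6  127.4] F [-0.4 -0.2  1.1] Fcase [-0.3 -0.2] w 0.0001 ff 0.0
[[ 0.182  0.76   0.624]
 [ 0.983 -0.14  -0.116]
 [-0.001  0.635 -0.773]]
[0.0005, 0.0114, 0.0586] [-0.0033, 0.0002, 0.0001]
```

```bash
H="python3 -m handwheel"
$H '[[0,[0,0.004,0.015],[0,0,0]],[0,[0,0.007,0.03],[0,0,0]],[0,[0,0.01,0.045],[0,0,0]],[0,[0,0.0114,0.0586],[0,0,0]],[0,[0,0.0114,0.0586],[0,0,0]]]' | tail -3
python3 -c "
from h import *
st()"
```

```text
contact_force: [0.2, -0.0, -0.5]
width: 0.0003
finger_force: 0.0
t 12.33 p [ 0.5002 -0.0075  0.0999] case [-127.9   11.9   99.9] F [ 0.2 -0.  -0.5] Fcase [0.2 0. ] w 0.0003 ff 0.0
```

```bash
H="python3 -m handwheel"
$H '[[0,[0.004,0,0],[0,0,0]],[0,[0.008,0,0],[0,0,0]],[0,[0.011,0,0],[0,0,0]],[0,[0.014,0,0],[0,0,0]],[0,[0.017,0,0],[0,0,0]]]' | tail -3
python3 -c "
from h import *
st()"
$H '[[0,[0.001,0,0],[0,0,0]],[0,[0.002,0,0],[0,0,0]],[0,[0.003,0,0],[0,0,0]],[0,[0.004,0,0],[0,0,0]],[0,[0.005,0,0],[0,0,0]]]' | tail -3
python3 -c "
from h import *
st()"
```

```text
contact_force: [0.0, 0.3, 0.2]
width: -0.0001
finger_force: 0.0
t 12.75 p [0.5009 0.0065 0.0987] case [-129.7   25.8   98.7] F [0.  0.3 0.2] Fcase [-0.   0.3] w -0.0001 ff 0.0
contact_force: [0.1, -0.4, 0.1]
width: 0.0003
finger_force: 0.0
t 13.17 p [0.5014 0.01   0.0979] case [-129.8   29.3   97.9] F [ 0.1 -0.4  0.1] Fcase [ 0.2 -0.4] w 0.0003 ff 0.0
```

```bash
H="python3 -m handwheel"
for i in 1; do
$H '[[0,[0.001,0,0],[0,0,0]],[0,[0.002,0,0],[0,0,0]],[0,[0.003,0,0],[0,0,0]],[0,[0.004,0,0],[0,0,0]],[0,[0.005,0,0],[0,0,0]]]' | tail -3
python3 -c "
from h import *
st()"
done
$H '[[0,[0.001,0,0],[0,0,0]],[0,[0.002,0,0],[0,0,0]],[0,[0.003,0,0],[0,0,0]],[0,[0.003,0,0],[0,0,0]],[0,[0.003,0,0],[0,0,0]]]' | tail -3
python3 -c "
from h import *
st()"
```

```text
contact_force: [-0.8, 0.7, -0.2]
width: -0.0002
finger_force: 0.0
t 13.58 p [0.5022 0.014  0.0979] case [-129.8   33.4   97.9] F [-0.8  0.7 -0.2] Fcase [-0.9  0.6] w -0.0002 ff 0.0
contact_force: [0.6, -4.4, 0.7]
width: -0.0004
finger_force: 2.2
t 14.0 p [0.5026 0.0159 0.0979] case [-129.7   35.4   97.9] F [ 0.6 -4.4  0.7] Fcase [ 1.4 -4.2] w -0.0004 ff 2.2
```

Touch is felt at y ≈ 35. I'll push softly from here.

```bash
H="python3 -m handwheel"
$H '[[0,[0.0008,0,0],[0,0,0]],[0,[0.0016,0,0],[0,0,0]],[0,[0.0024,0,0],[0,0,0]],[0,[0.0032,0,0],[0,0,0]],[0,[0.004,0,0],[0,0,0]]]' | tail -3
python3 -c "
from h import *
st()"
$H '[[0,[0.0008,0,0],[0,0,0]],[0,[0.0016,0,0],[0,0,0]],[0,[0.0024,0,0],[0,0,0]],[0,[0.0032,0,0],[0,0,0]],[0,[0.004,0,0],[0,0,0]]]' | tail -3
python3 -c "
from h import *
st()"
```

```text
contact_force: [4.9, -8.1, -2.2]
width: -0.0002
finger_force: 3.7
t 14.42 p [0.5034 0.0186 0.098 ] case [-129.4   38.1   98. ] F [ 4.9 -8.1 -2.2] Fcase [ 6.3 -7.1] w -0.0002 ff 3.7
contact_force: [4.0, -7.8, -2.2]
width: -0.0003
finger_force: 3.6
t 14.83 p [0.504  0.0217 0.0981] case [-129.4   41.3   98.1] F [ 4.  -7.8 -2.2] Fcase [ 5.4 -7. ] w -0.0003 ff 3.6
```

```bash
H="python3 -m handwheel"
$H '[[0,[0.0008,0,0],[0,0,0]],[0,[0.0016,0,0],[0,0,0]],[0,[0.0024,0,0],[0,0,0]],[0,[0.0032,0,0],[0,0,0]],[0,[0.004,0,0],[0,0,0]]]' | tail -3
python3 -c "
from h import *
st()"
$H '[[0,[0.0008,0,0],[0,0,0]],[0,[0.0016,0,0],[0,0,0]],[0,[0.0024,0,0],[0,0,0]],[0,[0.0032,0,0],[0,0,0]],[0,[0.004,0,0],[0,0,0]]]' | tail -3
python3 -c "
from h import *
st()"
```

```text
contact_force: [4.4, -8.0, -1.4]
width: -0.0
finger_force: 3.5
t 15.25 p [0.5045 0.0248 0.098 ] case [-129.5   44.5   98. ] F [ 4.4 -8.  -1.4] Fcase [ 5.8 -7. ] w -0.0 ff 3.5
contact_force: [4.8, -8.8, -1.2]
width: 0.0
finger_force: 3.8
t 15.67 p [0.5051 0.028  0.098 ] case [-129.5   47.7   98. ] F [ 4.8 -8.8 -1.2] Fcase [ 6.4 -7.7] w 0.0 ff 3.8
```

```bash
H="python3 -m handwheel"
$H '[[0,[0.0005,0,0],[0,0,0]],[0,[0.001,0,0],[0,0,0]],[0,[0.0015,0,0],[0,0,0]],[0,[0.002,0,0],[0,0,0]],[0,[0.002,0,0],[0,0,0]]]' | tail -3
python3 -c "
from h import *
st()"
$H '[[0,[0.0005,0,0],[0,0,0]],[0,[0.001,0,0],[0,0,0]],[0,[0.0015,0,0],[0,0,0]],[0,[0.0015,0,0],[0,0,0]],[0,[0.0015,0,0],[0,0,0]]]' | tail -3
python3 -c "
from h import *
st()"
```

```text
contact_force: [3.8, -7.6, -1.3]
width: 0.0001
finger_force: 3.4
t 16.08 p [0.5054 0.0296 0.098 ] case [-129.5   49.3   98. ] F [ 3.8 -7.6 -1.3] Fcase [ 5.2 -6.8] w 0.0001 ff 3.4
contact_force: [4.4, -7.1, -0.9]
width: 0.0002
finger_force: 3.3
t 16.5 p [0.5056 0.0308 0.098 ] case [-129.5   50.6   98. ] F [ 4.4 -7.1 -0.9] Fcase [ 5.7 -6.2] w 0.0002 ff 3.3
```

```bash
H="python3 -m handwheel"
$H '[[0,[0.0004,0,0],[0,0,0]],[0,[0.0008,0,0],[0,0,0]],[0,[0.0012,0,0],[0,0,0]],[0,[0.0012,0,0],[0,0,0]],[0,[0.0012,0,0],[0,0,0]]]' | tail -3
python3 -c "
from h import *
st()
im,d=ctrl.get_image('side'); cv2.imwrite('pics/t1.png',cv2.resize(im[180:300,270:420,::-1],None,fx=4,fy=4))"
```

```text
contact_force: [2.0, -7.0, -1.3]
width: -0.0002
finger_force: 3.2
t 16.92 p [0.5057 0.0318 0.098 ] case [-129.5   51.6   98. ] F [ 2.  -7.  -1.3] Fcase [ 3.2 -6.5] w -0.0002 ff 3.2
```

View pics/t1.png

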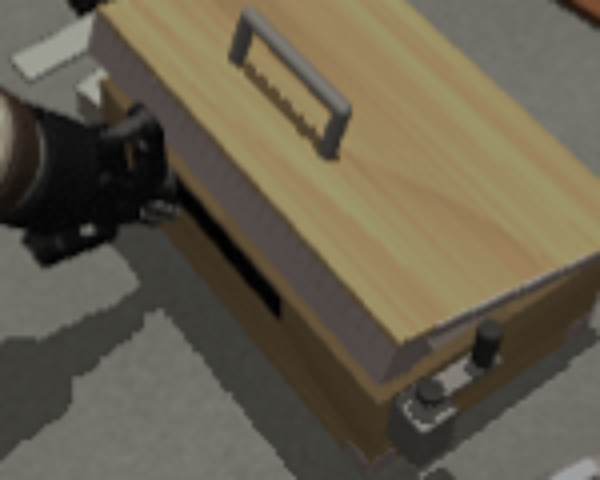

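The fingers are in at the slot's left part, near (165,200), under the skirt. The slot to their right is clear. Carrying on until the stop.

```bash
H="python3 -m handwheel"
$H '[[0,[0.0004,0,0],[0,0,0]],[0,[0.0008,0,0],[0,0,0]],[0,[0.0012,0,0],[0,0,0]],[0,[0.0012,0,0],[0,0,0]],[0,[0.0012,0,0],[0,0,0]]]' | tail -3
python3 -c "
from h import *
st()"
$H '[[0,[0.0004,0,0],[0,0,0]],[0,[0.0008,0,0],[0,0,0]],[0,[0.0012,0,0],[0,0,0]],[0,[0.0012,0,0],[0,0,0]],[0,[0.0012,0,0],[0,0,0]]]' | tail -3
python3 -c "
from h import *
st()"
```

```text
contact_force: [2.6, -9.6, -1.2]
width: -0.0002
finger_force: 4.3
t 17.38 p [0.5059 0.0324 0.098 ] case [-129.5   52.2   98. ] F [ 2.6 -9.6 -1.2] Fcase [ 4.4 -9. ] w -0.0002 ff 4.3
contact_force: [2.1, -12.4, -1.3]
width: -0.0003
finger_force: 6.1
t 17.8 p [0.506  0.0328 0.0979] case [-129.5   52.6   97.9] F [  2.1 -12.4  -1.3] Fcase [  4.4 -11.8] w -0.0003 ff 6.1
```

The tab is at its stop: force rises to 12 N with little motion. I'll back out and plan the handle grasp, tilted 18° for reach.

```bash
H="python3 -m handwheel"
$H '[[0,[-0.005,0,0],[0,0,0]],[0,[-0.015,0,0],[0,0,0]],[0,[-0.03,0,0],[0,0,0]],[0,[-0.03,0,-0.04],[0,0,0]],[0,[-0.03,0,-0.08],[0,0,0]]]' | tail -3
cat >> h.py <<'E'
def tilt(deg):
    a=np.radians(deg); return np.c_[CY,np.cos(a)*CX+np.sin(a)*CZ,np.sin(a)*CX-np.cos(a)*CZ]
E
python3 - <<'E'
from h import *
st()
im,d=ctrl.get_image('side'); cv2.imwrite('pics/t2.png',cv2.resize(im[180:300,270:420,::-1],None,fx=4,fy=4))
R=tilt(18)
p,q=rows(case(-150,30,270),R,1)
p,q=rows(case(-44.7,30,254),R,1,p,q)
p,q=rows(case(-26.2,30,197),R,1,p,q)
E
```

```text
contact_force: [1.0, 0.8, 0.0]
width: -0.0001
finger_force: 0.0
t 18.22 p [0.4599 0.0175 0.1455] case [-171.9   29.1  145.5] F [1.  0.8 0. ] Fcase [0.8 1. ] w -0.0001 ff 0.0
[0.0005, 0.1151, -0.0945] [0.1212, -0.0006, -0.0004]
[0.0, 0.119, 0.0597] [-0.0, -0.0, -0.0]
[0.0, -0.0, 0.0749] [0.0, 0.0, 0.0]
```

View pics/t2.png

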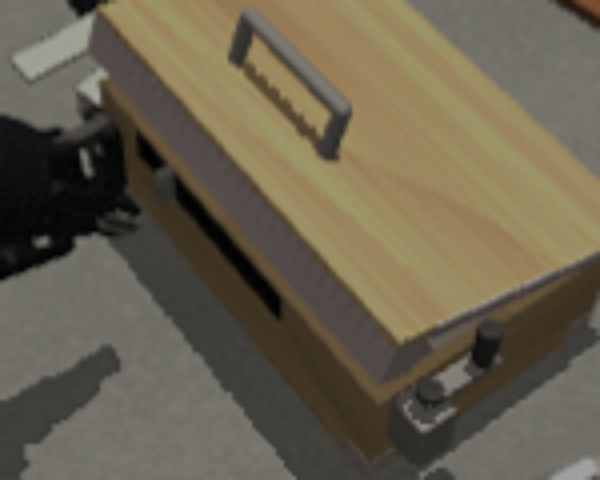

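The tab has slid to (165,183) in the crop, left of where it was. Moving to the handle.

```bash
H="python3 -m handwheel"
$H '[[30,[0,0.115,-0.0945],[0.121,0,0]],[30,[0,0.115,-0.0945],[0.121,0,0]],[30,[0,0.115,-0.0945],[0.121,0,0]],[30,[0,0.115,-0.0945],[0.121,0,0]],[30,[0,0.115,-0.0945],[0.121,0,0]]]' | tail -3
$H '[[30,[0,0.04,0.02],[0,0,0]],[30,[0,0.08,0.04],[0,0,0]],[30,[0,0.119,0.0597],[0,0,0]],[30,[0,0.119,0.0597],[0,0,0]],[30,[0,0.119,0.0597],[0,0,0]]]' | tail -3
python3 -c "
from h import *
s=st(); print(s['tcp_rot'].round(3)); rows(case(-26.2,30,197),tilt(18))"
```

```text
contact_force: [0.2, 0.3, -0.4]
width: 0.0255
finger_force: 0.0
contact_force: [-0.8, -0.1, 0.2]
width: 0.0257
finger_force: 0.0
t 19.1 p [ 0.5878 -0.0054  0.2455] case [-42.1  29.9 245.5] F [-0.8 -0.1  0.2] Fcase [-0.8 -0.2] w 0.0257 ff 0.0
[[ 0.183  0.937  0.297]
 [ 0.983 -0.174 -0.055]
 [ 0.     0.303 -0.953]]
[0.0001, 0.0006, 0.0638] [-0.0022, -0.0, -0.0001]
```

```bash
H="python3 -m handwheel"
$H '[[30,[0,0,0.02],[0,0,0]],[30,[0,0,0.04],[0,0,0]],[30,[0,0,0.0638],[0,0,0]],[30,[0,0,0.0638],[0,0,0]],[30,[0,0,0.0638],[0,0,0]]]' | tail -3
python3 -c "
from h import *
st()"
$H '[[0,[0,0,0],[0,0,0]],[0,[0,0,0],[0,0,0]],[0,[0,0,0],[0,0,0]],[0,[0,0,0],[0,0,0]],[0,[0,0,0],[0,0,0]]]' | tail -3
python3 - <<'E'
from h import *
s=st()
# plan: TCP displacement along the arc from theta 0.30, in tool units (R fixed)
R=tilt(18)
f=lambda t:np.array([-171*np.cos(t)+114*np.sin(t),171*np.sin(t)+114*np.cos(t)])
for t in np.arange(.3,1.03,.05):
    d=f(t)-f(.3); v=(d[0]*CX+d[1]*CZ)/800; print(round(t,2),(R.T@v).round(4), "step",)
E
```

```text
contact_force: [0.8, -0.1, 0.7]
width: 0.0256
finger_force: 0.0
t 19.52 p [ 0.6015 -0.0077  0.1993] case [-28.1  30.2 199.3] F [ 0.8 -0.1  0.7] Fcase [0.8 0. ] w 0.0256 ff 0.0
contact_force: [-6.5, 0.4, 5.6]
width: 0.0097
finger_force: 58.9
t 19.93 p [ 0.6022 -0.0077  0.2013] case [-27.5  30.3 201.3] F [-6.5  0.4  5.6] Fcase [-6.5 -0.8] w 0.0097 ff 58.9
0.3 [0. 0. 0.] step
0.35 [-0.      0.0121 -0.0043] step
0.4 [-0.      0.0244 -0.008 ] step
0.45 [ 0.      0.0369 -0.0111] step
0.5 [ 0.      0.0495 -0.0136] step
0.55 [ 0.      0.0622 -0.0155] step
0.6 [ 0.      0.075  -0.0167] step
0.65 [ 0.      0.0878 -0.0172] step
0.7 [-0.      0.1006 -0.0171] step
0.75 [ 0.      0.1134 -0.0164] step
0.8 [-0.      0.1262 -0.015 ] step
0.85 [-0.      0.1389 -0.013 ] step
0.9 [-0.      0.1515 -0.0104] step
0.95 [ 0.      0.1639 -0.0072] step
1.0 [-0.      0.1761 -0.0033] step
```

```bash
H="python3 -m handwheel"
$H '[[0,[0,0.0025,-0.001],[0,0,0]],[0,[0,0.005,-0.002],[0,0,0]],[0,[0,0.0075,-0.0028],[0,0,0]],[0,[0,0.01,-0.0036],[0,0,0]],[0,[0,0.0121,-0.0043],[0,0,0]]]' | tail -3
python3 -c "
from h import *
st()"
$H '[[0,[0,0.0025,-0.0008],[0,0,0]],[0,[0,0.005,-0.0016],[0,0,0]],[0,[0,0.0075,-0.0023],[0,0,0]],[0,[0,0.01,-0.003],[0,0,0]],[0,[0,0.0123,-0.0037],[0,0,0]]]' | tail -3
python3 -c "
from h import *
st()"
```

```text
contact_force: [-13.7, 2.6, 5.2]
width: 0.0095
finger_force: 59.3
t 20.35 p [ 0.609  -0.0089  0.2067] case [-20.5  30.4 206.7] F [-13.7   2.6   5.2] Fcase [-14.    0.1] w 0.0095 ff 59.3
contact_force: [-14.2, 2.3, 6.0]
width: 0.0095
finger_force: 59.4
t 20.77 p [ 0.6171 -0.0104  0.2125] case [-12.4  30.4 212.5] F [-14.2   2.3   6. ] Fcase [-14.4  -0.3] w 0.0095 ff 59.4
```

```bash
H="python3 -m handwheel"
$H '[[0,[0,0.0125,-0.0031],[0,0,0]],[0,[0,0.0251,-0.0056],[0,0,0]],[0,[0,0.0378,-0.0075],[0,0,0]],[0,[0,0.0506,-0.0087],[0,0,0]],[0,[0,0.0634,-0.0092],[0,0,0]]]' | tail -3
python3 -c "
from h import *
s=st(); print(s['joint_pos'].round(2))"
```

```text
contact_force: [-7.9, 2.2, -2.2]
width: 0.0097
finger_force: 60.8
t 21.18 p [ 0.6635 -0.0187  0.2364] case [ 34.8  30.6 236.4] F [-7.9  2.2 -2.2] Fcase [-8.2  0.7] w 0.0097 ff 60.8
[-0.01  0.06  0.07  1.28 -0.05  1.74]
```

```bash
H="python3 -m handwheel"
$H '[[0,[0,0.0128,0.0001],[0,0,0]],[0,[0,0.0256,0.0008],[0,0,0]],[0,[0,0.0384,0.0022],[0,0,0]],[0,[0,0.0511,0.0042],[0,0,0]],[0,[0,0.0637,0.0068],[0,0,0]]]' | tail -3
$H '[[0,[0,0.006,0.0016],[0,0,0]],[0,[0,0.0124,0.0032],[0,0,0]],[0,[0,0.0185,0.005],[0,0,0]],[0,[0,0.0246,0.0071],[0,0,0]],[0,[0,0.0246,0.0071],[0,0,0]]]' | tail -3
python3 -c "
from h import *
s=st(); print(s['joint_pos'].round(2))"
```

```text
contact_force: [-6.9, 3.3, 3.5]
width: 0.0094
finger_force: 62.8
contact_force: [-0.1, 2.5, 2.4]
width: 0.0098
finger_force: 63.4
t 22.02 p [ 0.7341 -0.0315  0.2467] case [106.5  30.9 246.7] F [-0.1  2.5  2.4] Fcase [-0.5  2.4] w 0.0098 ff 63.4
[-0.03  0.23  0.28  1.31 -0.05  1.72]
```

```bash
H="python3 -m handwheel"
$H '[[22,[0,0,0],[0,0,0]],[22,[0,0,0],[0,0,0]],[22,[0,0,0],[0,0,0]],[22,[0,0,0],[0,0,0]],[22,[0,0,0],[0,0,0]]]'
python3 -c "
from h import *
st()"
$H '[[22,[0,0,-0.012],[0,0,0]],[22,[0,0,-0.025],[0,0,0]],[22,[0,0,-0.04],[0,0,0]],[22,[0,0,-0.07],[0,0,0]],[22,[0,0,-0.1],[0,0,0]]]'
```

```text
time: 22.43
tool_pos: [0.7336, -0.0323, 0.245]
tcp_rot: [[0.182, 0.936, 0.301], [0.983, -0.174, -0.056], [-0.0, 0.306, -0.952]]
contact_force: [0.3, -0.4, 0.5]
width: 0.0188
finger_force: 0.0
t 22.43 p [ 0.7336 -0.0323  0.245 ] case [106.2  30.1 245. ] F [ 0.3 -0.4  0.5] Fcase [ 0.4 -0.3] w 0.0188 ff 0.0
time: 22.85
tool_pos: [0.7089, -0.0277, 0.3226]
tcp_rot: [[0.182, 0.936, 0.301], [0.983, -0.174, -0.056], [-0.0, 0.306, -0.952]]
contact_force: [1.0, 0.4, 0.0]
width: 0.0191
finger_force: 0.0
```

```bash
H="python3 -m handwheel"
$H '[[22,[0,0,-0.03],[0,0,0]],[22,[0,0,-0.06],[0,0,0]],[22,[0,-0.02,-0.09],[0,0,0]],[22,[0,-0.02,-0.09],[0,0,0]],[22,[0,-0.02,-0.09],[0,0,0]]]' | tail -3
python3 - <<'E'
from h import *
st()
im,d=ctrl.get_image("side")
def lid(th,x,y,z):
    a=x-106;b=z-30;c,s=np.cos(th),np.sin(th)
    return case(106+a*c+b*s,y,30-a*s+b*c)
out=cv2.resize(im[90:300,250:460,::-1],None,fx=2.8,fy=2.8)
for th,col in ((.85,(255,0,0)),(1.,(0,0,255)),(1.15,(0,255,0))):
    for q in proj("side",[lid(th,-126,160,106),lid(th,-126,-160,106)]):
        cv2.circle(out,tuple(int(a) for a in ((q-[250,90])*2.8)),3,col,1)
cv2.imwrite("pics/e.png",out)
E
```

```text
contact_force: [0.4, -0.1, 0.1]
width: 0.019
finger_force: 0.0
t 23.27 p [ 0.6725 -0.0208  0.3883] case [ 44.1  30.3 388.3] F [ 0.4 -0.1  0.1] Fcase [ 0.4 -0. ] w 0.019 ff 0.0
```

View pics/e.png

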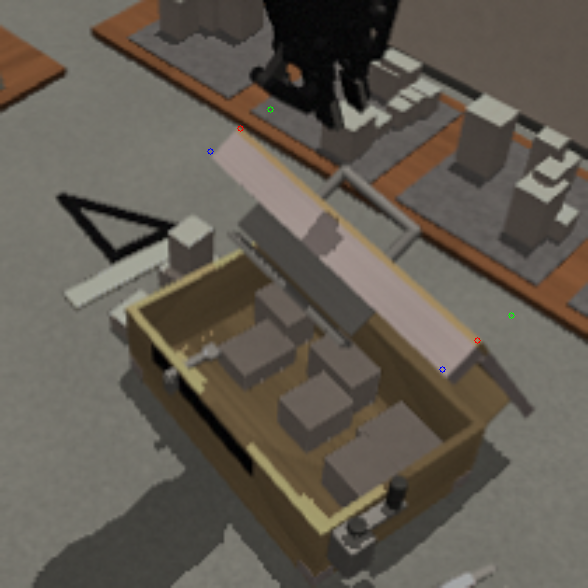

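The lid's front corners lie at (240,128) and (477,341), on the 1.0 rad marks. The gripper is clear of the lid and the models on the table are undisturbed.

```bash
python3 -c "
from bench import ctrl
print(ctrl.finish_job())"
```

```text
the job is handed in; nothing more can be done
None
```

I opened the case and handed the job in: the lid stands by itself at about 1.0 rad (57°), the catch tab was pushed to its stop with about 12 N, and the last picture showed the arm clear and the models around the case undisturbed; no verdict came back.

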